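Close the coffee tin, then take its cap off alone for labelling

TASK

The dark blue coffee tin on the carousel has been left open: first turn the carousel by one click so that it stands in the front place, then fit its two lids, which wait on the worktop nested together (the steel inner lid is clipped up inside the blue cap), and press them fully home. Now lift the blue cap off alone, so that the inner lid stays seated in the tin, never touched by the gripper, and finish still holding the cap upright about a hand's breadth (10 cm) above where it sat, so that I can put a date label on it. Leave the tins standing in their rings and do not disturb the things lying about.

Things in the scene. Friction and masses are not known exactly. Their poses are not given: they have to be found in the camera images.
- carousel: fixed turntable stand. Origin: its axis, at worktop height; x away from the robot, y left, z up (yaw varies a little). A pale wooden tray, 274 mm across, top at 28 mm, turns on it. Four places on the tray 80 mm from the axis (front, left, back, right), each in a wire ring 5 mm high with 2 mm play round the tin; a thin rail 34 mm over the tray joins four posts at the rim, midway between the places
- tray (a joint): turn of the tray, rad, 0 at the start, positive anticlockwise seen from above, endless. Clicks into a stop every quarter turn (0, +-1.571 ..), drawing itself in from within 0.06 rad; between stops it turns lightly and stays where it is left. About 2 N at a post pulls it out of a stop
- front_place (a point): centre of the front place, 80 mm from the axis towards the robot, at the height of the tray's top (28 mm); fixed to the stand, does not turn with the tray. Axes as the carousel's
- post_a (a point): steel post that stands front-left at the start and turns with the tray, 128 mm from the axis; the point is 120 mm above the worktop. Post round, 10 mm across, upright, clear of the rail from 65 to 114 mm above the worktop, then a 15 mm ball up to 130 mm. Site axes turn with the tray (at joint 0 they are the carousel's)
- post_b (a point): top end of the like post that stands front-right at the start (between the front and right places); same sizes as post_a
- tin: dark blue coffee tin, the only one without lids, loose, 0.65 kg, starting in the left or right place. Origin: centre of its foot, z up. 76 mm across to a shoulder at 62 mm, then an open neck up to 81 mm, 65.6 mm across outside, 60.6 mm inside. Sprung balls in the neck snap over the inner lid's bead: about 8 N pushes the lid home, then it is held with over 6 N
- cap: dark blue outer cap, loose, 0.11 kg, upright on the worktop right of the carousel. Origin: centre of its lower edge, z up. 77 mm across, skirt 72.6 mm inside, crown top at 34 mm, wooden knob 25 mm across from 34 to 58 mm. Home: origin 63.5 mm above the tin's. Sprung balls inside hold the inner lid's stud: it comes along when lifted, and lets go at a 3 N pull once the tin holds it
- inner_lid: steel inner lid, loose, 0.04 kg, at the start clipped up inside the cap and hidden, underside 0.5 mm below the cap's lower edge. Origin: centre of its underside, z up. Plug 18 mm deep, tapered from 47 mm at the foot to a 58.6 mm bead, flange 65.6 mm across that rests on the tin's rim, small stud on top. Home: origin 63 mm above the tin's
- cream_tin: closed canister like the tin, cream, with fixed lids and wooden knob: 77 mm across, 121.5 mm tall, origin: centre of its foot; in the place on the tray opposite to the open tin
- sage_tin: closed canister, sage green, as the cream one; starts in the front or the back place
- clay_tin: closed canister, terracotta, as the cream one; starts in the front or the back place
- salt_shaker: salt shaker, 44 mm wide, 90 mm tall, loose in the middle of the tray; origin: centre of its foot
- tape_roll: roll of masking tape lying on the worktop front left, 104 mm across, 25 mm high; origin: centre of its underside
- marker: blue and white marker pen, 135 mm long, 16 mm thick, lying on the worktop in front of the carousel; origin: centre of its underside
- kitchen_timer: red kitchen timer, 65 mm across, 52 mm tall, on the worktop at the back, left of the toaster; origin: centre of its underside
- orange_mug: orange mug, 101 mm tall, standing at the back between the lids and the toaster (not to be moved)

How it is judged:
On the way, in this order (a step that is already met when the one before it is completed fails the run):
1. the carousel is turned so that the open tin stands in the front place, the tray one click from where it was (horizontal distance between tin and front_place below 0.01 m and angle between the x axis of post_a and the y axis of front_place, either way round below 0.05 rad and value of joint tray between -1.65 and 1.65 rad), for 0.3 s.
2. both lids are fully home on the tin: the inner lid seated on the rim, the cap down over it (z of inner_lid in the frame of tin between 0.06 and 0.0645 m and horizontal distance between inner_lid and tin below 0.004 m and angle between the z axis of inner_lid and the z axis of tin, either way round below 0.06 rad and z of cap in the frame of tin below 0.0655 m), for 0.2 s.
At the end, for the whole second after the job is handed in: Gripper holds the cap still and upright (0.25 rad), 60 mm or more above where it sat, touching nothing else; inner lid seated in the tin (1.5 mm in height, 4 mm sideways, level to 0.06 rad); tin upright in the front place (10 mm), tray one click from its start (0.05 rad) (all of step 1 and z of inner_lid in the frame of tin between 0.06 and 0.0645 m and horizontal distance between inner_lid and tin below 0.004 m and angle between the z axis of inner_lid and the z axis of tin, either way round below 0.06 rad and z of cap in the frame of tin above 0.1235 m and angle between cap's own z axis and vertical below 0.25 rad and linear speed of cap below 0.02 m/s and contact force between the fingers and cap above 1 N and contact force between cap and inner_lid below 0.2 N and contact force between cap and tin below 0.2 N and contact force between cap and cream_tin below 0.2 N and contact force between cap and sage_tin below 0.2 N and contact force between cap and clay_tin below 0.2 N and angle between tin's own z axis and vertical below 0.05 rad); the arm keeps its last pose, push and grip.
It fails at once if the gripper or arm touches the inner lid (contact force between any of the fingers, the arm and inner_lid above 1 N).
It fails at once if the open tin is lifted out of its ring or tipped (z of tin in the frame of front_place above 0.01 m or angle between tin's own z axis and vertical above 0.3 rad).
It fails at once if a closed canister or the salt shaker on the tray is tipped over, or a canister lifted out (z of any of cream_tin, sage_tin, clay_tin in the frame of front_place above 0.01 m or angle between any of cream_tin, sage_tin, clay_tin, salt_shaker's own z axis and vertical above 0.4 rad).
It fails at once if the tape, pen or timer is moved by more than 30 mm (distance of any of tape_roll, marker, kitchen_timer from where it was at the start of the episode above 0.03 m).
It also fails if it takes over 64 s, if anything falls off the work surface, if the arm or the gripper's body presses on something with over 40 N, if the wrist force passes 120 N, or if a joint passes its speed limit or range.

ROBOT

A 6-joint arm with a two-finger parallel gripper is mounted at the origin on a cart in front of the work surface, level with it; the furniture and walls round the work are solid. World frame = base frame: x ahead of the robot, y to its left, z up, the work surface at z = 0. Lengths are in m, angles in rad, forces in N, time in s.
With the tool pointing down it reaches from about 0.425 to 0.95 m from the base axis. Payload 3.5 kg.
Tool frame: the origin (TCP) lies between the finger pads; the fingertips stand 14 mm ahead of it and the grasp point (between the pads) lies 5 mm behind it; z points along the fingers, y is the line along which they close (so a half turn about z gives the same grasp; the last joint's range is limited). The gripper opens to 85 mm and grips with 20 to 120 N. Pads are 22 mm wide; open, the fingers measure 114 mm over their backs; the gripper's body (76 mm by 85 mm) begins 54 mm behind the grasp point. The pads swing forward as they close: fully open they stand 13 mm farther back than shut.
Start: joints at [-1.46, 0.286, 1.577, -0, 1.279, -0.15], TCP at [0.174, -0.652, 0.245] pointing down, gripper open.
Joint ranges: [-2.77, 2.77], [-0.9, 2.22], [0.21, 2.48], [-1.53, 4.67], [0.24, 2.81], [-2.84, 2.84]. Speed limits (rad/s): [2.79, 2.79, 3.14, 3.14, 3.14, 3.14].

INTERFACE

Orientations are given as a unit quaternion [x, y, z, w].
In Python, from plant import * gives the robot as it stands.
- The arm moves only by the tool step_arm, never from a script. Its argument "commands" is a list of rows, each an object of numbers: "gripper": the gripper's target within -1 to 1 (shut at 1, half-way at 0, fully open at -1); "x", "y", "z": the shift along the tool's x, y, z in mm; "spin": the turn about the tool's z in degrees. A call has exactly 10 rows; each row shifts and turns the commanded pose from where the row before left it, along the tool's axes as they then stand; what a row does not reach is not made up. A row lasts 1/10 s, in which the tool goes at most 50 mm and 8.59 degrees, less where a joint would pass 70% of its speed; a pose out of reach is approached as far as the arm can. A call with a gripper value outside its range is refused whole. The fingers move at their own pace and stop on an object; "force" is the grip in N (left out, the last holds). Time passes only in rows, so rows that do not move let the fingers close, or fill a call up. It gives the time, the measured TCP pose, the force, the opening and the grip force at its end, in the units of the state.
- get_state(): the state, without advancing time (a new reading comes with each control period).
- read_camera(name): name is "scene" or "top" or "wrist"; returns a dict with "color" (384x512x3 uint8, red, green, blue), "z_map" (384x512 float32, m along the optical axis (not along the pixel's ray), 0 where there is no reading), "fx", "fy", "cx", "cy" (pixels), "eye" and "attitude" of the camera in the world; the wrist camera has in their place "mount" (4x4, takes a point from camera to tool coordinates, whose origin is the TCP and whose axes are the flange's). Camera axes: x right, y up, looking along -z (the intrinsics and any distortion apply to the point x, -y, -z); pixel columns grow to the right and rows downward; lengths in m; the calibration is good to about 2 mm. A picture is of the moment at which its call begins: read the wrist's pose just before it.
- sign_off(): hands the job in; it is judged then, once.
The state is a dict: "time": time; "qpos": joint angles; "dq": joint speeds; "joint_efforts": joint torques, N m; "eef_pos": TCP position; "tcp_rot": TCP orientation; "contact_force": force on the tool from outside, world axes, zero at the start; "wrist_torque": the same for the moment, N m; "opening": opening from 0.0 (shut) to 1.0 (fully open); "finger_force": force on a finger pad.
Only numpy, scipy, OpenCV 4.12 (cv2) and the standard library are available. Lean on these libraries where they do the work, as an engineer would, in place of code of your own. Each camera call takes 0.05 s, during which the arm holds its last target. There are 200 camera calls.

## Working session

There is one attempt and no reset: what is moved stays moved. The work goes in short steps, Python scripts to look and compute and a tool call to move; the robot and the scene stay as the last step left them, time stands still between calls to the robot, and variables do not carry over. Pictures are saved under pics/ and viewed, at most 10 in all, crops included, and the job is handed in when it is done.

Besides the shell and the picture viewer there is one more tool, called after "Call:" as name([rows], argument=value, ...), one row to a line, values as JSON. step_arm: Moves the arm, as the interface text tells. Its arguments: {"type":"object","properties":{"commands":{"type":"array"},"force":{"type":"number"}},"required":["commands"]}

```bash
mkdir -p pics; ls
cat > h.py <<'E'
from plant import *
import numpy as np, cv2
from scipy.spatial.transform import Rotation as R
def cam(n):
    s=get_state(); c=read_camera(n)
    if n=="wrist":
        T=np.eye(4);T[:3,:3]=R.from_quat(s["tcp_rot"]).as_matrix();T[:3,3]=s["eef_pos"]
        c["T"]=T@np.array(c["mount"])
    else:
        a=np.array(c["attitude"]);T=np.eye(4);T[:3,:3]=a if a.shape==(3,3) else R.from_quat(a).as_matrix();T[:3,3]=c["eye"];c["T"]=T
    return c
def cloud(c):
    z=c["z_map"];v,u=np.mgrid[:z.shape[0],:z.shape[1]]
    p=np.stack([(u-c["cx"])/c["fx"]*z,-(v-c["cy"])/c["fy"]*z,-z],-1)
    return p@c["T"][:3,:3].T+c["T"][:3,3]
def save(n,c): cv2.imwrite(n,c["color"][:,:,::-1])
E
python3 - <<'E'
from h import *
print(get_state())
a=cam("top");b=cam("scene")
print({k:v for k,v in a.items() if k not in("color","z_map")})
save("pics/top.png",a);save("pics/scene.png",b)
np.savez("top.npz",p=cloud(a),c=a["color"]);np.savez("scene.npz",p=cloud(b),c=b["color"])
E
```

```text
pics
{'time': 0.0, 'qpos': array([-1.46000850e+00,  2.87190920e-01,  1.57821091e+00,  1.12026804e-05,
        1.27860256e+00, -1.50011810e-01]), 'dq': array([ 0.00066216, -0.00054321, -0.00075145,  0.00044841,  0.00130132,
        0.00042333]), 'joint_efforts': array([-2.34435474e-04, -4.05979228e+01, -2.92628378e+01, -8.75613046e-05,
        5.89805364e-03, -5.70022706e-06]), 'eef_pos': array([ 0.17400288, -0.6515261 ,  0.24391195]), 'tcp_rot': array([ 9.91509474e-01,  1.30028876e-01,  2.90088945e-05, -1.20553067e-03]), 'contact_force': array([-0.31656815,  0.1919293 , -0.88423995]), 'wrist_torque': array([-0.02770487,  0.01311458, -0.00284971]), 'finger_force': 0.0, 'opening': 0.9969742958842821}
{'fx': 476.52436766620843, 'fy': 476.52436766620843, 'cx': 258.5449507778505, 'cy': 184.26982727268188, 'eye': array([ 0.31822798, -0.00502066,  1.32798836]), 'attitude': array([ 0.08225164, -0.08309595, -0.69456772,  0.70986295]), 'T': array([[ 0.02134149,  0.97242623, -0.23223214,  0.31822798],
       [-0.99976534,  0.0216207 , -0.00134326, -0.00502066],
       [ 0.0037148 ,  0.23220632,  0.97265946,  1.32798836],
       [ 0.        ,  0.        ,  0.        ,  1.        ]])}
```

View pics/top.png

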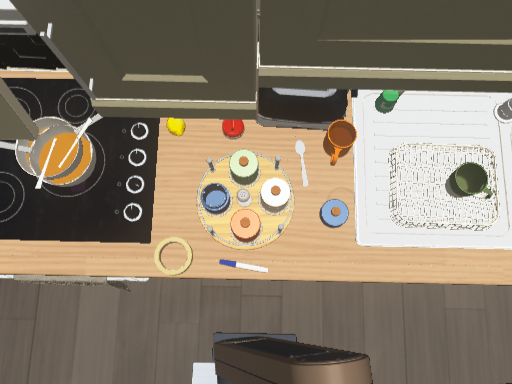

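View pics/scene.png

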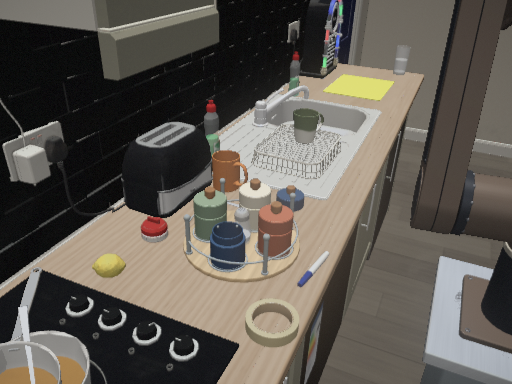

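The top view shows the open blue tin on the left (214,198), clay in front (245,225), sage at the back, cream on the right, the cap at (334,212), the tape at (173,256) and the pen at (243,266). Posts are near (206,238), (279,240), (211,163) and (278,162). So the tray turns +90°.

Run:
```python
from h import *
d=np.load("top.npz");p=d["p"];c=d["c"];hsv=cv2.cvtColor(c,cv2.COLOR_RGB2HSV).astype(int)
H,S,V=hsv[...,0],hsv[...,1],hsv[...,2]
def circ(m,n):
    q=p[m]; 
    (x,y),r=cv2.minEnclosingCircle(q[:,:2].astype(np.float32));print(n,len(q),"circ",round(x,4),round(y,4),round(r,4),"z",np.percentile(q[:,2],[5,50,95]).round(3),"mean",q.mean(0).round(4))
v,u=np.mgrid[:384,:512]
def box(a,b,w,h): return (abs(u-a)<w)&(abs(v-b)<h)
circ(box(334,212,18,18)&(p[...,2]>.028)&(p[...,2]<.04),"cap crown")
circ(box(334,212,18,18)&(p[...,2]>.05)&(p[...,2]<.065),"cap knob")
circ(box(214,198,18,18)&(p[...,2]>.1)&(p[...,2]<.115),"tin rim")
for n,(a,b) in dict(clay=(245,225),sage=(243,160),cream=(275,193)).items():
    circ(box(a,b,10,10)&(p[...,2]>.14)&(p[...,2]<.157),n+" knob")
for n,(a,b) in dict(pa=(206,238),pb=(279,240),pc=(211,163),pd=(276,160)).items():
    m=box(a,b,10,10)&(p[...,2]>.1)&(p[...,2]<.14)&(S<90); circ(m,n) if m.sum() else print(n,0)
m=box(245,200,60,60)&(p[...,2]>.022)&(p[...,2]<.034);circ(m,"tray")
circ(box(173,256,22,22)&(p[...,2]>.018)&(p[...,2]<.03),"tape")
circ(box(243,266,28,8)&(p[...,2]>.008)&(p[...,2]<.03),"pen")
circ(box(245,197,6,8)&(p[...,2]>.09)&(p[...,2]<.14),"salt")
print(p[256,200],p[190,420], p[150,345])
```

```text
cap crown 525 circ 0.5519 -0.2138 0.0392 z [0.03  0.034 0.038] mean [ 0.5516 -0.213   0.0341]
cap knob 65 circ 0.5521 -0.2139 0.0125 z [0.053 0.058 0.062] mean [ 0.5518 -0.2132  0.0575]
tin rim 114 circ 0.5782 0.1134 0.0332 z [0.101 0.107 0.113] mean [0.579  0.1129 0.1072]
clay knob 78 circ 0.5017 0.0297 0.0127 z [0.146 0.149 0.152] mean [0.5019 0.0293 0.1488]
sage knob 71 circ 0.662 0.0367 0.0128 z [0.143 0.149 0.152] mean [0.6609 0.0378 0.1483]
cream knob 77 circ 0.5866 -0.0459 0.0127 z [0.143 0.148 0.152] mean [ 0.5856 -0.0462  0.1484]
pa 15 circ 0.486 0.1185 0.0064 z [0.123 0.126 0.131] mean [0.4836 0.1179 0.1264]
pb 0
pc 29 circ 0.6667 0.1281 0.0066 z [0.105 0.126 0.134] mean [0.6661 0.1279 0.1239]
pd 30 circ 0.6771 -0.0519 0.0075 z [0.105 0.127 0.131] mean [ 0.6762 -0.0516  0.1244]
tray 3622 circ 0.5504 0.0682 0.18 z [0.024 0.029 0.033] mean [0.5692 0.0415 0.0286]
tape 518 circ 0.4264 0.2255 0.0519 z [0.02  0.025 0.028] mean [0.4256 0.2256 0.0247]
pen 254 circ 0.401 0.0343 0.0672 z [0.01  0.015 0.02 ] mean [0.4033 0.0341 0.0146]
salt 110 circ 0.579 0.0355 0.0168 z [0.097 0.114 0.12 ] mean [0.5773 0.0338 0.112 ]
[ 0.42832607  0.15492629 -0.00545579] [ 0.62746018 -0.46343938  0.00537206] [ 0.71905168 -0.23878985  0.07682943]
```

```bash
cat > plan.py <<'E'
from h import *
import json
def yaw(): 
    y=R.from_quat(get_state()["tcp_rot"]).as_matrix()[:,1];return np.degrees(np.arctan2(y[1],y[0]))
# pts: list of (x,y,z,yaw_of_tool_y deg), one per row; prints rows, carrying rounding forward
def rows(pts,start=None):
    s=get_state();p=np.array(s["eef_pos"]);a=yaw()
    if start is not None:p=np.array(start[:3]);a=start[3]
    out=[]
    for q in pts:
        d=np.array(q[:3])-p;t=np.radians(a);Y=np.array([np.cos(t),np.sin(t),0]);X=np.array([-Y[1],Y[0],0])
        r=[round(1e3*d@X),round(1e3*d@Y),round(-1e3*d[2]),round(-(q[3]-a),0)]
        p=p+(X*r[0]+Y*r[1])/1e3-np.array([0,0,r[2]/1e3]);a=a-r[3];out.append(r)
    for i in range(0,len(out),10):print(json.dumps(out[i:i+10]))
    print("end",p.round(4),round(a,1));return np.r_[p,a]
def line(a,b,n): return [np.array(a)+(np.array(b)-a)*(i+1)/n for i in range(n)]
E
python3 - <<'E'
from plan import *
s=get_state();p0=np.r_[s["eef_pos"],yaw()]
print(p0)
w=np.array([.48,-.3,.24,-100]);e=np.array([.486,.120,.22,-132])
pts=line(p0,w,10)+line(w,e,10);q=rows(pts)
rows(line(q,[.486,.120,.099,-132],10),q)
E
```

```text
[  0.17403289  -0.65160415   0.24405514 -75.05819743]
[[39, -26, 0, 2.0], [37, -27, 1, 3.0], [37, -30, 0, 2.0], [35, -30, 1, 3.0], [33, -33, 0, 2.0], [33, -33, 0, 3.0], [30, -36, 1, 2.0], [29, -36, 0, 3.0], [28, -38, 1, 2.0], [26, -38, 0, 3.0]]
[[-7, -42, 2, 3.0], [-9, -41, 2, 3.0], [-11, -40, 2, 4.0], [-14, -40, 2, 3.0], [-16, -39, 2, 3.0], [-17, -38, 2, 3.0], [-20, -37, 2, 3.0], [-22, -36, 2, 4.0], [-24, -34, 2, 3.0], [-26, -33, 2, 3.0]]
end [0.4863 0.1199 0.2201] -132.1
[[0, 0, 12, -0.0], [0, 0, 12, -0.0], [0, 0, 12, -0.0], [0, 0, 12, -0.0], [0, 0, 13, -0.0], [0, 0, 12, -0.0], [0, 0, 12, -0.0], [0, 0, 12, -0.0], [0, 0, 12, -0.0], [0, 0, 12, -0.0]]
end [0.4863 0.1199 0.0991] -132.1
```

Call:
step_arm([
  {"gripper": 0, "x": 39, "y": -26, "spin": 2},
  {"gripper": 0, "x": 37, "y": -27, "z": 1, "spin": 3},
  {"gripper": 0, "x": 37, "y": -30, "spin": 2},
  {"gripper": 0, "x": 35, "y": -30, "z": 1, "spin": 3},
  {"gripper": 0, "x": 33, "y": -33, "spin": 2},
  {"gripper": 0, "x": 33, "y": -33, "spin": 3},
  {"gripper": 0, "x": 30, "y": -36, "z": 1, "spin": 2},
  {"gripper": 0, "x": 29, "y": -36, "spin": 3},
  {"gripper": 0, "x": 28, "y": -38, "z": 1, "spin": 2},
  {"gripper": 0, "x": 26, "y": -38, "spin": 3},
], force=30)

```text
invalid input
```

Call:
step_arm([
  {"gripper": 0, "x": -7, "y": -42, "z": 2, "spin": 3},
  {"gripper": 0, "x": -9, "y": -41, "z": 2, "spin": 3},
  {"gripper": 0, "x": -11, "y": -40, "z": 2, "spin": 4},
  {"gripper": 0, "x": -14, "y": -40, "z": 2, "spin": 3},
  {"gripper": 0, "x": -16, "y": -39, "z": 2, "spin": 3},
  {"gripper": 0, "x": -17, "y": -38, "z": 2, "spin": 3},
  {"gripper": 0, "x": -20, "y": -37, "z": 2, "spin": 3},
  {"gripper": 0, "x": -22, "y": -36, "z": 2, "spin": 4},
  {"gripper": 0, "x": -24, "y": -34, "z": 2, "spin": 3},
  {"gripper": 0, "x": -26, "y": -33, "z": 2, "spin": 3},
])

```text
time: 1.1
eef_pos: [0.0021, -0.2684, 0.2265]
tcp_rot: [0.989, -0.148, -0.0, -0.002]
contact_force: [10.0, 55.4, -103.0]
opening: 0.503
finger_force: 0.0
```

Run:
```python
from plan import *
s=get_state();print(s["time"],s["eef_pos"],yaw(),s["qpos"],s["opening"],s["contact_force"])
c=cam("wrist");save("pics/w1.png",c);p=cloud(c)
print({k:c[k] for k in("fx","cx","cy","mount")})
m=(p[...,2]>.112)&(p[...,2]<.135)&(np.hypot(p[...,0]-.487,p[...,1]-.119)<.025)
print(m.sum(),p[m].mean(0) if m.any() else 0,p[m].max(0),p[m].min(0))
v,u=np.where(m);print(u.mean(),v.mean())
```

```text
1.1 [ 0.00214721 -0.26843378  0.22652722] -107.04625606063344 [-1.94705276e+00 -7.95074159e-01  2.48532275e+00 -1.15233085e-03
  1.45488845e+00 -7.86094124e-02] 0.5029683931271623 [   9.99569814   55.41860994 -102.96212888]
{'fx': 283.77196385628713, 'cx': 254.26760270421636, 'cy': 191.64033689042472, 'mount': array([[ 7.91120204e-04,  9.53103066e-01,  3.02644874e-01,
         7.79591031e-02],
       [ 9.99999650e-01, -8.36185643e-04,  1.93334589e-05,
         6.22440960e-05],
       [ 2.71494077e-04,  3.02644753e-01, -9.53103394e-01,
        -1.29093557e-01],
       [ 0.00000000e+00,  0.00000000e+00,  0.00000000e+00,
         1.00000000e+00]])}Traceback (most recent call last):
  File "<stdin>", line 6, in <module>
    return umr_maximum(a, axis, None, out, keepdims, initial, where)
ValueError: zero-size array to reduction operation maximum which has no identity
```

View pics/w1.png

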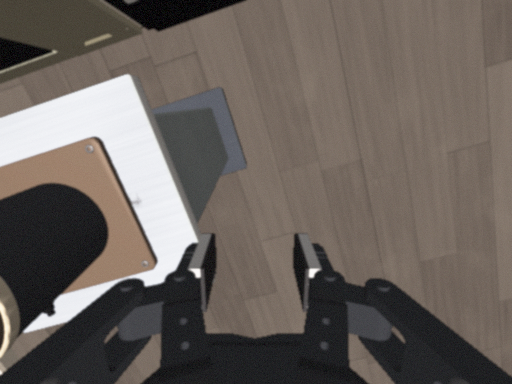

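The first call was refused, probably because row 1 had no z. The second then ran from the wrong place and put the arm near its inner limit. The picture shows only the cart and floor. I'll back out the way it came and send one move at a time from now on.

Call:
step_arm([
  {"gripper": 0, "x": 14, "y": 16, "z": -2, "spin": 0},
  {"gripper": 0, "x": 28, "y": 32, "z": -2, "spin": 0},
  {"gripper": 0, "x": 28, "y": 32, "z": -2, "spin": 0},
  {"gripper": 0, "x": 28, "y": 32, "z": -2, "spin": 0},
  {"gripper": 0, "x": 28, "y": 32, "z": -2, "spin": 0},
  {"gripper": 0, "x": 28, "y": 32, "z": -2, "spin": 0},
  {"gripper": 0, "x": 28, "y": 32, "z": -2, "spin": 0},
  {"gripper": 0, "x": 28, "y": 32, "z": -2, "spin": 0},
  {"gripper": 0, "x": 28, "y": 32, "z": -2, "spin": 0},
  {"gripper": 0, "x": 28, "y": 32, "z": 0, "spin": 0},
], force=30)

```text
time: 2.15
eef_pos: [0.1681, -0.6401, 0.2435]
tcp_rot: [0.989, -0.148, -0.0, -0.001]
contact_force: [-0.9, -0.3, 1.4]
opening: 0.498
finger_force: 0.0
```

Run:
```python
from plan import *
s=get_state();p0=np.r_[s["eef_pos"],yaw()];print(p0,s["qpos"])
w=np.array([.48,-.3,.24,-115]);e=np.array([.486,.120,.22,-132])
rows(line(p0,w,10)+line(w,e,10))
```

```text
[   0.16813561   -0.64012044    0.24345321 -107.04691306] [-1.46698439e+00  2.60025062e-01  1.61223182e+00 -1.07535555e-05
  1.27089118e+00  4.01339441e-01]
[[20, -42, 0, 1.0], [19, -42, 1, 1.0], [18, -42, 0, 0.0], [19, -42, 0, 1.0], [17, -43, 1, 1.0], [17, -43, 0, 1.0], [16, -43, 0, 1.0], [16, -44, 1, 0.0], [15, -43, 0, 1.0], [15, -44, 0, 1.0]]
[[-17, -38, 2, 2.0], [-19, -38, 2, 1.0], [-19, -37, 2, 2.0], [-21, -37, 2, 2.0], [-22, -36, 2, 1.0], [-22, -35, 2, 2.0], [-24, -35, 2, 2.0], [-24, -34, 2, 2.0], [-26, -33, 2, 1.0], [-27, -32, 2, 2.0]]
end [0.4857 0.1196 0.2205] -132.0
```

Call:
step_arm([
  {"gripper": 0, "x": 20, "y": -42, "z": 0, "spin": 1},
  {"gripper": 0, "x": 19, "y": -42, "z": 1, "spin": 1},
  {"gripper": 0, "x": 18, "y": -42, "z": 0, "spin": 0},
  {"gripper": 0, "x": 19, "y": -42, "z": 0, "spin": 1},
  {"gripper": 0, "x": 17, "y": -43, "z": 1, "spin": 1},
  {"gripper": 0, "x": 17, "y": -43, "z": 0, "spin": 1},
  {"gripper": 0, "x": 16, "y": -43, "z": 0, "spin": 1},
  {"gripper": 0, "x": 16, "y": -44, "z": 1, "spin": 0},
  {"gripper": 0, "x": 15, "y": -43, "z": 0, "spin": 1},
  {"gripper": 0, "x": 15, "y": -44, "z": 0, "spin": 1},
])

```text
time: 3.15
eef_pos: [0.4802, -0.2969, 0.2409]
tcp_rot: [0.976, -0.217, -0.0, -0.001]
contact_force: [0.8, -0.5, 0.3]
opening: 0.503
finger_force: 0.0
```

Call:
step_arm([
  {"gripper": 0, "x": -17, "y": -38, "z": 2, "spin": 2},
  {"gripper": 0, "x": -19, "y": -38, "z": 2, "spin": 1},
  {"gripper": 0, "x": -19, "y": -37, "z": 2, "spin": 2},
  {"gripper": 0, "x": -21, "y": -37, "z": 2, "spin": 2},
  {"gripper": 0, "x": -22, "y": -36, "z": 2, "spin": 1},
  {"gripper": 0, "x": -22, "y": -35, "z": 2, "spin": 2},
  {"gripper": 0, "x": -24, "y": -35, "z": 2, "spin": 2},
  {"gripper": 0, "x": -24, "y": -34, "z": 2, "spin": 2},
  {"gripper": 0, "x": -26, "y": -33, "z": 2, "spin": 1},
  {"gripper": 0, "x": -27, "y": -32, "z": 2, "spin": 2},
])

```text
time: 4.15
eef_pos: [0.4844, 0.1227, 0.2212]
tcp_rot: [0.933, -0.359, -0.0, -0.0]
contact_force: [0.6, -0.9, 0.8]
opening: 0.502
finger_force: 0.0
```

Run:
```python
from plan import *
s=get_state();print(s["time"],s["eef_pos"],yaw(),s["qpos"],s["opening"],s["contact_force"])
c=cam("wrist");save("pics/w2.png",c);p=cloud(c)
m=(p[...,2]>.112)&(p[...,2]<.135)&(np.hypot(p[...,0]-.487,p[...,1]-.119)<.025)
v,u=np.where(m);print(m.sum(),u.mean(),v.mean())
if m.any(): print(p[m].mean(0),p[m].max(0),p[m].min(0))
```

```text
4.15 [0.48436194 0.12267521 0.22124969] -132.12124674973268 [ 4.43572462e-02 -8.44609519e-02  2.02324495e+00  8.04422262e-04
  1.20308637e+00  2.35001861e+00] 0.5019950265161183 [ 0.56360455 -0.90868831  0.76176661]
246 256.2682926829268 191.6341463414634
[0.48856685 0.11689156 0.12719892] [0.49483366 0.12507454 0.13085526] [0.48011197 0.11074904 0.11206875]
```

View pics/w2.png

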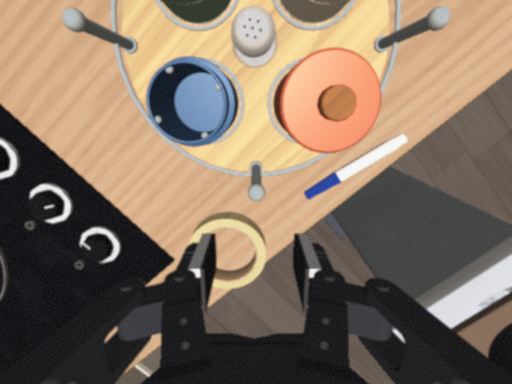

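The wrist view shows post_a's ball at (256,190), centred between the fingers. The open tin is at (192,101) and clay at (330,100).

Call:
step_arm([
  {"gripper": 0, "x": 6, "y": 1, "z": 12, "spin": 0},
  {"gripper": 0, "x": 0, "y": 0, "z": 18, "spin": 0},
  {"gripper": 0, "x": 0, "y": 0, "z": 18, "spin": 0},
  {"gripper": 0, "x": 0, "y": 0, "z": 18, "spin": 0},
  {"gripper": 0, "x": 0, "y": 0, "z": 18, "spin": 0},
  {"gripper": 0, "x": 0, "y": 0, "z": 18, "spin": 0},
  {"gripper": 0, "x": 0, "y": 0, "z": 12, "spin": 0},
  {"gripper": 0, "x": 0, "y": 0, "z": 9, "spin": 0},
  {"gripper": 0.6, "x": 0, "y": 0, "z": 0, "spin": 0},
  {"gripper": 0.6, "x": 0, "y": 0, "z": 0, "spin": 0},
])

```text
time: 5.2
eef_pos: [0.4891, 0.116, 0.0989]
tcp_rot: [0.933, -0.359, 0.0, -0.0]
contact_force: [-0.3, -0.4, 0.5]
opening: 0.204
finger_force: 0.0
```

Run:
```python
from plan import *
s=get_state();p=s["eef_pos"];a0=yaw();print(s["time"],p,a0,s["opening"],s["contact_force"])
C=np.array([.582,.0335]);r=.127
st=np.radians(138.2)
n=30
f=lambda t:t*t*(3-2*t)
pts=[]
for i in range(1,n+1):
    d=90*f(i/n);th=st+np.radians(d);pts.append([*(C+r*np.array([np.cos(th),np.sin(th)])),p[2],a0+d])
rows(pts)
```

```text
5.2 [0.48906807 0.11603887 0.09892441] -132.07124746209792 0.20426247592562 [-0.25552771 -0.38587188  0.45835408]
[[-3, 0, 0, -0.0], [0, 2, 0, -1.0], [0, 3, 0, -2.0], [0, 4, 0, -1.0], [1, 5, 0, -3.0], [0, 6, 0, -2.0], [0, 7, 0, -3.0], [0, 8, 0, -4.0], [1, 8, 0, -3.0], [0, 8, 0, -4.0]]
[[0, 9, 0, -4.0], [1, 10, 0, -5.0], [0, 9, 0, -4.0], [1, 10, 0, -5.0], [0, 10, 0, -4.0], [0, 10, 0, -4.0], [1, 10, 0, -5.0], [0, 10, 0, -4.0], [1, 9, 0, -5.0], [0, 9, 0, -4.0]]
[[0, 9, 0, -4.0], [1, 8, 0, -3.0], [0, 7, 0, -4.0], [0, 7, 0, -3.0], [0, 6, 0, -2.0], [0, 5, 0, -3.0], [0, 4, 0, -1.0], [0, 3, 0, -2.0], [0, 2, 0, -1.0], [0, 1, 0, -0.0]]
end [ 0.4972 -0.0615  0.0989] -42.1
```

Call:
step_arm([
  {"gripper": 0.6, "x": -3, "y": 0, "z": 0, "spin": 0},
  {"gripper": 0.6, "x": 0, "y": 2, "z": 0, "spin": -1},
  {"gripper": 0.6, "x": 0, "y": 3, "z": 0, "spin": -2},
  {"gripper": 0.6, "x": 0, "y": 4, "z": 0, "spin": -1},
  {"gripper": 0.6, "x": 1, "y": 5, "z": 0, "spin": -3},
  {"gripper": 0.6, "x": 0, "y": 6, "z": 0, "spin": -2},
  {"gripper": 0.6, "x": 0, "y": 7, "z": 0, "spin": -3},
  {"gripper": 0.6, "x": 0, "y": 8, "z": 0, "spin": -4},
  {"gripper": 0.6, "x": 1, "y": 8, "z": 0, "spin": -3},
  {"gripper": 0.6, "x": 0, "y": 8, "z": 0, "spin": -4},
])

```text
time: 6.2
eef_pos: [0.4612, 0.0738, 0.099]
tcp_rot: [0.986, -0.164, 0.0, -0.0]
contact_force: [0.4, -0.1, -0.0]
opening: 0.198
finger_force: 0.1
```

Call:
step_arm([
  {"gripper": 0.6, "x": 0, "y": 9, "z": 0, "spin": -4},
  {"gripper": 0.6, "x": 1, "y": 10, "z": 0, "spin": -5},
  {"gripper": 0.6, "x": 0, "y": 9, "z": 0, "spin": -4},
  {"gripper": 0.6, "x": 1, "y": 10, "z": 0, "spin": -5},
  {"gripper": 0.6, "x": 0, "y": 10, "z": 0, "spin": -4},
  {"gripper": 0.6, "x": 0, "y": 10, "z": 0, "spin": -4},
  {"gripper": 0.6, "x": 1, "y": 10, "z": 0, "spin": -5},
  {"gripper": 0.6, "x": 0, "y": 10, "z": 0, "spin": -4},
  {"gripper": 0.6, "x": 1, "y": 9, "z": 0, "spin": -5},
  {"gripper": 0.6, "x": 0, "y": 9, "z": 0, "spin": -4},
])

```text
time: 7.2
eef_pos: [0.4663, -0.0199, 0.0988]
tcp_rot: [0.976, 0.218, 0.0, -0.0]
contact_force: [-0.1, 0.2, 0.1]
opening: 0.199
finger_force: 0.2
```

Call:
step_arm([
  {"gripper": 0.6, "x": 0, "y": 9, "z": 0, "spin": -4},
  {"gripper": 0.6, "x": 1, "y": 8, "z": 0, "spin": -3},
  {"gripper": 0.6, "x": 0, "y": 7, "z": 0, "spin": -4},
  {"gripper": 0.6, "x": 0, "y": 7, "z": 0, "spin": -3},
  {"gripper": 0.6, "x": 0, "y": 6, "z": 0, "spin": -2},
  {"gripper": 0.6, "x": 0, "y": 5, "z": 0, "spin": -3},
  {"gripper": 0.6, "x": 0, "y": 4, "z": 0, "spin": -1},
  {"gripper": 0.6, "x": 0, "y": 3, "z": 0, "spin": -2},
  {"gripper": 0.6, "x": 0, "y": 2, "z": 0, "spin": -1},
  {"gripper": 0.6, "x": 0, "y": 2, "z": 0, "spin": 0},
])

```text
time: 8.2
eef_pos: [0.4977, -0.0621, 0.0986]
tcp_rot: [0.914, 0.406, 0.0, -0.0]
contact_force: [-0.1, 0.6, 0.2]
opening: 0.205
finger_force: 0.0
```

Open, rise, and look.

Call:
step_arm([
  {"gripper": 0, "x": 0, "y": 0, "z": 0, "spin": 0},
  {"gripper": 0, "x": 0, "y": 0, "z": 0, "spin": 0},
  {"gripper": 0, "x": 0, "y": 0, "z": 0, "spin": 0},
  {"gripper": 0, "x": 0, "y": 0, "z": -10, "spin": 0},
  {"gripper": 0, "x": 0, "y": 0, "z": -20, "spin": 0},
  {"gripper": 0, "x": 0, "y": 0, "z": -25, "spin": 0},
  {"gripper": 0, "x": 0, "y": 0, "z": -25, "spin": 0},
  {"gripper": 0, "x": 0, "y": 0, "z": -25, "spin": 0},
  {"gripper": 0, "x": 0, "y": 0, "z": -15, "spin": 0},
  {"gripper": 0, "x": 0, "y": 0, "z": 0, "spin": 0},
])

```text
time: 9.2
eef_pos: [0.4991, -0.0625, 0.2217]
tcp_rot: [0.914, 0.406, 0.002, 0.002]
contact_force: [-0.2, 0.6, -0.4]
opening: 0.499
finger_force: 0.0
```

Run:
```python
from plan import *
s=get_state();print(s["time"],s["eef_pos"],yaw(),s["qpos"])
c=cam("wrist");w=cam("top");save("pics/w3.png",np and c);save("pics/top2.png",w)
for n,k in(("wrist",c),("top",w)):
    p=cloud(k);hsv=cv2.cvtColor(k["color"],cv2.COLOR_RGB2HSV).astype(int)
    def circ(m,n2):
        q=p[m]
        if len(q)<5: print(n,n2,len(q));return
        (x,y),r=cv2.minEnclosingCircle(q[:,:2].astype(np.float32));print(n,n2,len(q),round(x,4),round(y,4),round(r,4),q.mean(0).round(4))
    near=lambda x,y,r:np.hypot(p[...,0]-x,p[...,1]-y)<r
    Z=p[...,2]
    circ(near(.502,.029,.05)&(Z>.1035)&(Z<.1135),"tin rim")
    circ(near(.502,.029,.05)&(Z>.085)&(Z<.095)&(hsv[...,0]>100)&(hsv[...,0]<125),"tin shoulder")
    circ(near(.586,-.046,.025)&(Z>.14)&(Z<.157),"clay knob")
    circ(near(.58,.113,.025)&(Z>.14)&(Z<.157),"sage knob")
    circ(near(.496,-.062,.02)&(Z>.115)&(Z<.135),"post a")
    circ(near(.668,-.052,.03)&(Z>.115)&(Z<.135),"post b")
    circ(near(.552,-.2135,.03)&(Z>.05)&(Z<.065),"cap knob")
    circ(near(.401,.034,.08)&(Z>.008)&(Z<.03)&(p[...,0]<.43),"pen")
```

```text
9.2 [ 0.4990806 -0.0624752  0.2217189] -42.05503129369344 [-3.26874734e-01 -8.03575036e-02  2.01854254e+00  8.21702879e-04
  1.19755416e+00  4.06818986e-01]
wrist tin rim 1126 0.5032 0.0283 0.0329 [0.5018 0.0316 0.1082]
wrist tin shoulder 1084 0.5033 0.0282 0.0379 [0.5132 0.0239 0.0902]
wrist clay knob 1057 0.5868 -0.047 0.0126 [ 0.5864 -0.046   0.149 ]
wrist sage knob 0
wrist post a 241 0.4975 -0.0625 0.0075 [ 0.4985 -0.0613  0.1272]
wrist post b 449 0.6773 -0.0525 0.0074 [ 0.6758 -0.0519  0.1268]
wrist cap knob 376 0.5537 -0.2142 0.0124 [ 0.5536 -0.2117  0.0575]
wrist pen 1374 0.4066 0.0321 0.0676 [0.4067 0.0345 0.014 ]
top tin rim 56 0.5035 0.0319 0.0324 [0.51   0.0446 0.1079]
top tin shoulder 53 0.5039 0.0324 0.0376 [0.4968 0.0549 0.0897]
top clay knob 0
top sage knob 77 0.5776 0.1131 0.0124 [0.577  0.1129 0.1483]
top post a 0
top post b 27 0.6771 -0.0518 0.0076 [ 0.6764 -0.0519  0.1265]
top cap knob 66 0.5518 -0.2137 0.0124 [ 0.5518 -0.2134  0.0575]
top pen 91 0.4056 0.0822 0.0321 [0.4099 0.075  0.0145]
```

View pics/w3.png

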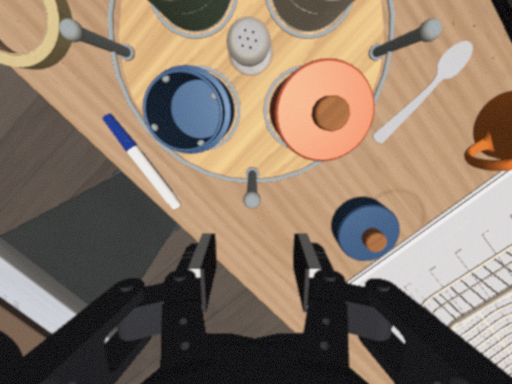

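The wrist view confirms the open tin is now in front (187,108), with post_a at (252,198), the cap at (366,228) and the pen untouched. Next is the cap.

Run:
```python
from plan import *
s=get_state();p0=np.r_[s["eef_pos"],yaw()]
q=rows(line(p0,[.553,-.214,.10,-42],10))
q=rows(line(q,[.553,-.214,.048,-42],6),q)
```

```text
[[-8, 14, 12, -0.0], [-7, 15, 12, -0.0], [-8, 14, 11, -0.0], [-7, 14, 12, -0.0], [-8, 15, 12, -0.0], [-7, 14, 12, -0.0], [-8, 14, 12, -0.0], [-8, 15, 11, -0.0], [-7, 14, 12, -0.0], [-8, 14, 12, -0.0]]
end [ 0.5526 -0.2141  0.1001] -42.1
[[0, 0, 9, -0.0], [0, 0, 8, -0.0], [0, 0, 9, -0.0], [0, 0, 9, -0.0], [0, 0, 8, -0.0], [0, 0, 9, -0.0]]
end [ 0.5526 -0.2141  0.0481] -42.1
```

Call:
step_arm([
  {"gripper": 0, "x": -8, "y": 14, "z": 12, "spin": 0},
  {"gripper": 0, "x": -7, "y": 15, "z": 12, "spin": 0},
  {"gripper": 0, "x": -8, "y": 14, "z": 11, "spin": 0},
  {"gripper": 0, "x": -7, "y": 14, "z": 12, "spin": 0},
  {"gripper": 0, "x": -8, "y": 15, "z": 12, "spin": 0},
  {"gripper": 0, "x": -7, "y": 14, "z": 12, "spin": 0},
  {"gripper": 0, "x": -8, "y": 14, "z": 12, "spin": 0},
  {"gripper": 0, "x": -8, "y": 15, "z": 11, "spin": 0},
  {"gripper": 0, "x": -7, "y": 14, "z": 12, "spin": 0},
  {"gripper": 0, "x": -8, "y": 14, "z": 12, "spin": 0},
])

```text
time: 10.3
eef_pos: [0.5516, -0.215, 0.0967]
tcp_rot: [0.914, 0.406, -0.001, -0.002]
contact_force: [0.2, 0.3, -0.6]
opening: 0.502
finger_force: 0.0
```

Run:
```python
from plan import *
s=get_state();print(s["time"],s["eef_pos"],yaw(),s["contact_force"])
c=cam("wrist");p=cloud(c)
m=(np.hypot(p[...,0]-.553,p[...,1]+.214)<.03)&(p[...,2]>.05)&(p[...,2]<.065)
(x,y),r=cv2.minEnclosingCircle(p[m][:,:2].astype(np.float32));print(m.sum(),x,y,r)
```

```text
10.3 [ 0.55163875 -0.21502386  0.09672838] -42.08207104752895 [ 0.1789332   0.33698108 -0.60035459]
1106 0.5534178614616394 -0.2144426554441452 0.012629236094653606
```

Call:
step_arm([
  {"gripper": 0, "x": 0, "y": 1, "z": 9, "spin": 0},
  {"gripper": 0, "x": 0, "y": 0, "z": 9, "spin": 0},
  {"gripper": 0, "x": 0, "y": 0, "z": 9, "spin": 0},
  {"gripper": 0, "x": 0, "y": 0, "z": 9, "spin": 0},
  {"gripper": 0, "x": 0, "y": 0, "z": 8, "spin": 0},
  {"gripper": 0, "x": 0, "y": 0, "z": 6, "spin": 0},
  {"gripper": 1, "x": 0, "y": 0, "z": 0, "spin": 0},
  {"gripper": 1, "x": 0, "y": 0, "z": 0, "spin": 0},
  {"gripper": 1, "x": 0, "y": 0, "z": 0, "spin": 0},
  {"gripper": 1, "x": 0, "y": 0, "z": 0, "spin": 0},
], force=60)

```text
time: 11.35
eef_pos: [0.5537, -0.2148, 0.0506]
tcp_rot: [0.914, 0.406, 0.0, -0.0]
contact_force: [0.7, -0.8, -1.2]
opening: 0.274
finger_force: 58.8
```

Call:
step_arm([
  {"gripper": 1, "x": 0, "y": 0, "z": -5, "spin": 0},
  {"gripper": 1, "x": 0, "y": 0, "z": -15, "spin": 0},
  {"gripper": 1, "x": 0, "y": 0, "z": -20, "spin": 0},
  {"gripper": 1, "x": 0, "y": 0, "z": -25, "spin": 0},
  {"gripper": 1, "x": 0, "y": 0, "z": -25, "spin": 0},
  {"gripper": 1, "x": 0, "y": 0, "z": -25, "spin": 0},
  {"gripper": 1, "x": 0, "y": 0, "z": -25, "spin": 0},
  {"gripper": 1, "x": 0, "y": 0, "z": -20, "spin": 0},
  {"gripper": 1, "x": 0, "y": 0, "z": -10, "spin": 0},
  {"gripper": 1, "x": 0, "y": 0, "z": 0, "spin": 0},
])

```text
time: 12.35
eef_pos: [0.5546, -0.2154, 0.2233]
tcp_rot: [0.914, 0.406, 0.002, 0.002]
contact_force: [-0.2, -0.3, -0.8]
opening: 0.271
finger_force: 59.0
```

Run:
```python
from plan import *
s=get_state();p0=np.r_[s["eef_pos"],yaw()];print(s["time"],p0,s["opening"],s["contact_force"],s["finger_force"])
c=cam("wrist");save("pics/w4.png",c)
f=lambda t:t*t*(3-2*t)
e=np.array([.503,.0285,.222,-42])
rows([p0+(e-p0)*f((i+1)/18) for i in range(18)])
```

```text
12.35 [  0.5545556   -0.21544726   0.22330095 -42.05439153] 0.27084836516540295 [-0.24278906 -0.26382423 -0.7769084 ] 58.97221863269806
[[2, -1, -2, -0.0], [3, -5, 0, -0.0], [6, -8, 0, -0.0], [8, -11, 0, -0.0], [9, -12, 0, -0.0], [10, -14, 0, -0.0], [11, -16, 0, -0.0], [12, -16, 1, -0.0], [12, -17, 0, -0.0], [13, -17, 0, -0.0]]
[[12, -16, 0, -0.0], [11, -16, 0, -0.0], [10, -14, 0, -0.0], [9, -12, 0, -0.0], [8, -11, 0, -0.0], [6, -8, 0, -0.0], [3, -5, 0, -0.0], [2, -2, 0, -0.0]]
end [0.503  0.0288 0.2223] -42.1
```

View pics/w4.png

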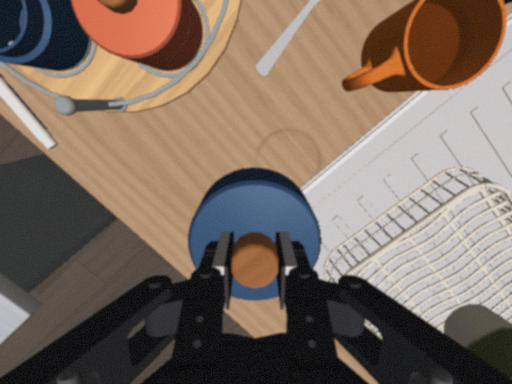

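The cap is held level by its knob (255,255), and no lid was left on the worktop.

Call:
step_arm([
  {"gripper": 1, "x": 2, "y": -1, "z": -2, "spin": 0},
  {"gripper": 1, "x": 3, "y": -5, "z": 0, "spin": 0},
  {"gripper": 1, "x": 6, "y": -8, "z": 0, "spin": 0},
  {"gripper": 1, "x": 8, "y": -11, "z": 0, "spin": 0},
  {"gripper": 1, "x": 9, "y": -12, "z": 0, "spin": 0},
  {"gripper": 1, "x": 10, "y": -14, "z": 0, "spin": 0},
  {"gripper": 1, "x": 11, "y": -16, "z": 0, "spin": 0},
  {"gripper": 1, "x": 12, "y": -16, "z": 1, "spin": 0},
  {"gripper": 1, "x": 12, "y": -17, "z": 0, "spin": 0},
  {"gripper": 1, "x": 13, "y": -17, "z": 0, "spin": 0},
])

```text
time: 13.4
eef_pos: [0.5237, -0.0707, 0.2215]
tcp_rot: [0.914, 0.407, 0.0, -0.0]
contact_force: [-0.7, -0.7, -1.3]
opening: 0.275
finger_force: 59.0
```

Call:
step_arm([
  {"gripper": 1, "x": 12, "y": -16, "z": 0, "spin": 0},
  {"gripper": 1, "x": 11, "y": -16, "z": 0, "spin": 0},
  {"gripper": 1, "x": 10, "y": -14, "z": 0, "spin": 0},
  {"gripper": 1, "x": 9, "y": -12, "z": 0, "spin": 0},
  {"gripper": 1, "x": 8, "y": -11, "z": 0, "spin": 0},
  {"gripper": 1, "x": 6, "y": -8, "z": 0, "spin": 0},
  {"gripper": 1, "x": 3, "y": -5, "z": 0, "spin": 0},
  {"gripper": 1, "x": 2, "y": -2, "z": 0, "spin": 0},
  {"gripper": 1, "x": 0, "y": 0, "z": 0, "spin": 0},
  {"gripper": 1, "x": 0, "y": 0, "z": 0, "spin": 0},
])

```text
time: 14.4
eef_pos: [0.503, 0.0285, 0.2215]
tcp_rot: [0.914, 0.406, 0.0, -0.0]
contact_force: [0.2, -0.7, -1.6]
opening: 0.273
finger_force: 59.0
```

Run:
```python
from plan import *
s=get_state();p0=np.r_[s["eef_pos"],yaw()];print(s["time"],p0,s["opening"],s["contact_force"])
c=cam("wrist");t=cam("scene");save("pics/s5.png",t);p=cloud(c)
m=(np.hypot(p[...,0]-p0[0],p[...,1]-p0[1])<.045)&(p[...,2]>.198)&(p[...,2]<.212)
hsv=cv2.cvtColor(c["color"],cv2.COLOR_RGB2HSV);m&=(hsv[...,0]>100)&(hsv[...,0]<125)&(hsv[...,1]>80)
(x,y),r=cv2.minEnclosingCircle(p[m][:,:2].astype(np.float32));print("crown",m.sum(),x,y,r,np.median(p[m][:,2]))
p=cloud(t);hsv=cv2.cvtColor(t["color"],cv2.COLOR_RGB2HSV)
b=(hsv[...,0]>100)&(hsv[...,0]<125)&(hsv[...,1]>80)
for n,lo,hi in(("tin",.04,.085),("cap",.175,.2)):
    m=b&(np.hypot(p[...,0]-.503,p[...,1]-.0285)<.06)&(p[...,2]>lo)&(p[...,2]<hi);q=p[m]
    A=np.c_[2*q[:,:2],np.ones(len(q))];k=np.linalg.lstsq(A,(q[:,:2]**2).sum(1),rcond=None)[0];print(n,m.sum(),k[:2],np.sqrt(k[2]+k[0]**2+k[1]**2))
```

```text
14.4 [ 5.02994690e-01  2.85041152e-02  2.21537414e-01 -4.20844764e+01] 0.27275494733407846 [ 0.19427581 -0.73635203 -1.58554644]
crown 7328 0.5035967826843262 0.028178179636597633 0.03851165249943733 0.20650208514218243
tin 0 [0. 0.] 0.0
cap 0 [0. 0.] 0.0
```

View pics/s5.png

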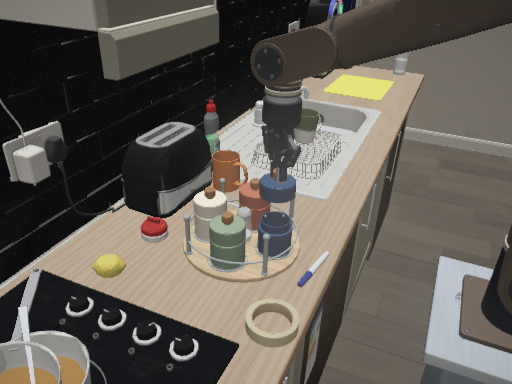

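The scene view shows the cap (278,185) hanging right above the open tin (275,233). Lowering.

Call:
step_arm([
  {"gripper": 1, "x": 0, "y": 0, "z": 8, "spin": 0},
  {"gripper": 1, "x": 0, "y": 0, "z": 12, "spin": 0},
  {"gripper": 1, "x": 0, "y": 0, "z": 12, "spin": 0},
  {"gripper": 1, "x": 0, "y": 0, "z": 12, "spin": 0},
  {"gripper": 1, "x": 0, "y": 0, "z": 9, "spin": 0},
  {"gripper": 1, "x": 0, "y": 0, "z": 6, "spin": 0},
  {"gripper": 1, "x": 0, "y": 0, "z": 6, "spin": 0},
  {"gripper": 1, "x": 0, "y": 0, "z": 5, "spin": 0},
  {"gripper": 1, "x": 0, "y": 0, "z": 4, "spin": 0},
  {"gripper": 1, "x": 0, "y": 0, "z": 0, "spin": 0},
], force=80)

```text
time: 15.5
eef_pos: [0.5033, 0.0288, 0.1478]
tcp_rot: [0.914, 0.406, 0.001, -0.0]
contact_force: [1.0, -0.1, -0.5]
opening: 0.26
finger_force: 78.9
```

Call:
step_arm([
  {"gripper": 1, "x": 0, "y": 0, "z": 1, "spin": 0},
  {"gripper": 1, "x": 0, "y": 0, "z": 1, "spin": 0},
  {"gripper": 1, "x": 0, "y": 0, "z": 1, "spin": 0},
  {"gripper": 1, "x": 0, "y": 0, "z": 1, "spin": 0},
  {"gripper": 1, "x": 0, "y": 0, "z": 1, "spin": 0},
  {"gripper": 1, "x": 0, "y": 0, "z": 1, "spin": 0},
  {"gripper": 1, "x": 0, "y": 0, "z": 0, "spin": 0},
  {"gripper": 1, "x": 0, "y": 0, "z": 0, "spin": 0},
  {"gripper": 1, "x": 0, "y": 0, "z": 0, "spin": 0},
  {"gripper": 1, "x": 0, "y": 0, "z": 0, "spin": 0},
])

```text
time: 16.5
eef_pos: [0.5027, 0.029, 0.1413]
tcp_rot: [0.914, 0.406, -0.0, -0.001]
contact_force: [0.8, 0.7, -2.0]
opening: 0.266
finger_force: 79.2
```

Call:
step_arm([
  {"gripper": 1, "x": 0, "y": 0, "z": 1, "spin": 0},
  {"gripper": 1, "x": 0, "y": 0, "z": 0, "spin": 0},
  {"gripper": 1, "x": 0, "y": 0, "z": 1, "spin": 0},
  {"gripper": 1, "x": 0, "y": 0, "z": 0, "spin": 0},
  {"gripper": 1, "x": 0, "y": 0, "z": 1, "spin": 0},
  {"gripper": 1, "x": 0, "y": 0, "z": 0, "spin": 0},
  {"gripper": 1, "x": 0, "y": 0, "z": 0, "spin": 0},
  {"gripper": 1, "x": 0, "y": 0, "z": 0, "spin": 0},
  {"gripper": 1, "x": 0, "y": 0, "z": 0, "spin": 0},
  {"gripper": 1, "x": 0, "y": 0, "z": 0, "spin": 0},
])

```text
time: 17.5
eef_pos: [0.5033, 0.0288, 0.1408]
tcp_rot: [0.914, 0.407, 0.0, -0.0]
contact_force: [-4.5, 1.1, 10.4]
opening: 0.261
finger_force: 80.0
```

Call:
step_arm([
  {"gripper": 1, "x": 0, "y": 0, "z": 1, "spin": 0},
  {"gripper": 1, "x": 0, "y": 0, "z": 0, "spin": 0},
  {"gripper": 1, "x": 0, "y": 0, "z": 1, "spin": 0},
  {"gripper": 1, "x": 0, "y": 0, "z": 0, "spin": 0},
  {"gripper": 1, "x": 0, "y": 0, "z": 1, "spin": 0},
  {"gripper": 1, "x": 0, "y": 0, "z": 0, "spin": 0},
  {"gripper": 1, "x": 0, "y": 0, "z": 0, "spin": 0},
  {"gripper": 1, "x": 0, "y": 0, "z": 0, "spin": 0},
  {"gripper": 1, "x": 0, "y": 0, "z": 0, "spin": 0},
  {"gripper": 1, "x": 0, "y": 0, "z": 0, "spin": 0},
])

```text
time: 18.5
eef_pos: [0.5039, 0.0287, 0.1408]
tcp_rot: [0.914, 0.407, 0.0, 0.0]
contact_force: [-9.9, 0.4, 22.6]
opening: 0.264
finger_force: 81.6
```

Run:
```python
from plan import *
s=get_state();p0=np.r_[s["eef_pos"],yaw()];print(s["time"],p0,s["contact_force"])
c=cam("wrist");p=cloud(c);hsv=cv2.cvtColor(c["color"],cv2.COLOR_RGB2HSV)
m=(np.hypot(p[...,0]-p0[0],p[...,1]-p0[1])<.045)&(p[...,2]>.11)&(p[...,2]<.14)&(hsv[...,0]>100)&(hsv[...,0]<125)&(hsv[...,1]>80)
q=p[m];(x,y),r=cv2.minEnclosingCircle(q[:,:2].astype(np.float32));print("crown",m.sum(),x,y,r,np.median(q[:,2]))
k=(p[...,2]>.14)&(p[...,2]<.157)&(np.hypot(p[...,0]-.587,p[...,1]+.047)<.02);print("clay knob z",np.median(p[k][:,2]))
m=m&(abs(p[...,2]-np.median(q[:,2]))<.004);q=p[m];print(np.linalg.lstsq(np.c_[q[:,:2]-q[:,:2].mean(0),np.ones(len(q))],q[:,2],rcond=None)[0])
```

```text
18.5 [ 5.03876198e-01  2.86856426e-02  1.40766791e-01 -4.20000183e+01] [-9.85001124  0.39260124 22.63258728]
crown 7595 0.504366934299469 0.02864956669509411 0.03803350031375885 0.12565925879246426
clay knob z 0.14911894744046914
[-0.01117229 -0.00862942  0.12563151]
```

Crown is at 125.7 mm against 125.5 expected, with a 22 N hard stop, so the lids are home. Now a straight lift.

Call:
step_arm([
  {"gripper": 1, "x": 0, "y": 0, "z": -2, "spin": 0},
  {"gripper": 1, "x": 0, "y": 0, "z": -2, "spin": 0},
  {"gripper": 1, "x": 0, "y": 0, "z": -2, "spin": 0},
  {"gripper": 1, "x": 0, "y": 0, "z": -1, "spin": 0},
  {"gripper": 1, "x": 0, "y": 0, "z": -1, "spin": 0},
  {"gripper": 1, "x": 0, "y": 0, "z": -2, "spin": 0},
  {"gripper": 1, "x": 0, "y": 0, "z": -2, "spin": 0},
  {"gripper": 1, "x": 0, "y": 0, "z": -3, "spin": 0},
  {"gripper": 1, "x": 0, "y": 0, "z": -5, "spin": 0},
  {"gripper": 1, "x": 0, "y": 0, "z": -5, "spin": 0},
])

```text
time: 19.55
eef_pos: [0.5031, 0.0289, 0.1614]
tcp_rot: [0.914, 0.406, 0.0, -0.0]
contact_force: [0.3, -0.2, -0.9]
opening: 0.268
finger_force: 79.1
```

Call:
step_arm([
  {"gripper": 1, "x": 0, "y": 0, "z": -10, "spin": 0},
  {"gripper": 1, "x": 0, "y": 0, "z": -15, "spin": 0},
  {"gripper": 1, "x": 0, "y": 0, "z": -15, "spin": 0},
  {"gripper": 1, "x": 0, "y": 0, "z": -15, "spin": 0},
  {"gripper": 1, "x": 0, "y": 0, "z": -15, "spin": 0},
  {"gripper": 1, "x": 0, "y": 0, "z": -10, "spin": 0},
  {"gripper": 1, "x": 0, "y": 0, "z": -3, "spin": 0},
  {"gripper": 1, "x": 0, "y": 0, "z": 0, "spin": 0},
  {"gripper": 1, "x": 0, "y": 0, "z": 0, "spin": 0},
  {"gripper": 1, "x": 0, "y": 0, "z": 0, "spin": 0},
])

```text
time: 20.55
eef_pos: [0.5023, 0.0289, 0.2425]
tcp_rot: [0.914, 0.406, -0.001, -0.001]
contact_force: [-0.3, -0.0, -1.3]
opening: 0.263
finger_force: 79.1
```

Run:
```python
from plan import *
s=get_state();print(s["time"],s["eef_pos"],s["dq"].round(3),s["contact_force"],s["finger_force"])
b=cam("scene");a=cam("wrist")
i=np.hstack([cv2.resize(b["color"][150:290,170:345],(400,320)),cv2.resize(a["color"],(400,320))]);cv2.imwrite("pics/end.png",i[:,:,::-1])
```

```text
20.55 [0.50234031 0.02891881 0.24250234] [-0.     0.    -0.003 -0.    -0.001 -0.001] [-3.34225123e-01 -3.36841259e-04 -1.34369115e+00] 79.08003330230713
```

View pics/end.png

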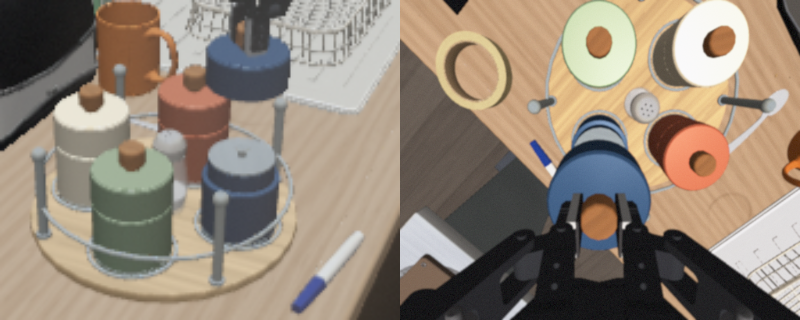

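The left half shows the steel inner lid seated in the tin (240,155), with the cap held level above it (248,70). The cap is about 102 mm above where it sat, and the other things are where they were.

```bash
python3 -c "
from plant import *
print(sign_off())"
```

```text
the job is handed in; nothing more can be done
None
```

The job is handed in with no verdict returned: the carousel is one click round, the inner lid is seated in the blue tin and the cap is held upright about 10 cm above it; but early on a refused call sent the arm to its inner limit (joint 3 read 2.485 rad against 2.48, wrist force about 118 N against 120), which may count as a failure.

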